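# Open the vent of a resin canister

## Task

Two resin canisters stand on the bench, each with a screw cap under a hinged flap. On the canister with the yellow flap, lift the flap by its tongue and swing it right over to the back so that it stays open, then unscrew the black cap beneath it anticlockwise as far as it goes (a little under a quarter turn; it stays on its neck) and let go. Leave the flap of the blue canister shut.

Things in the scene. Friction and masses are not known exactly. Their poses are not given: they have to be found in the camera images.
- yellow_cap_top (a point): Centre of the top of the black screw cap, z = 136 mm, on the grey canister with yellow flap (150 x 120 mm, flat top at z = 100 mm, heavy, fixed). Cap 36 mm across, 30 mm tall, free all round, turns easily. Axes fixed to the canister: x points from cap to flap hinge, z up. Hinge axis along y at x +48, z +8 mm from here. Shut, the flap's 50 mm disc lies 5 mm above the cap.
- yellow_tongue (a point): Centre of the yellow flap's lift tongue, a bar 40 mm long, 10 mm wide, 12 mm tall, sticking out on the side away from the hinge; 94 mm from the hinge axis, turns with the flap. Its x axis runs along the bar towards the hinge, y is parallel to the hinge axis. Shut, it lies level at z = 144 mm with 38 mm of free air beneath.
- yellow_flap (a joint): Flap of the yellow canister, rad: 0 shut, pi/2 upright, 2.7 its stop, leaning far back. No spring: it falls shut if let go before upright and falls open to the stop by its own weight if let go well past upright (50 g, slow hinge). A big lamp head hangs over the left rear of the bench (y > 0.2 m): arms coming from the left pass in front of it.
- yellow_cap (a joint): Screw cap of the yellow canister, rad, grows anticlockwise seen from above: about 0 screwed down, 1.4 its stop. Stays where it is left.
- blue_flap (a joint): Flap of the other canister, alike in all but its blue flap and bands; 0 shut. To be left shut. That canister stands beside the yellow one, to its left or right, centres at least 200 mm apart.

How it is judged:
On the way, in this order (a step that is already met when the one before it is completed fails the run):
1. the yellow flap is swung open past upright, the cap not yet turned (value of joint yellow_flap above 1.8 rad and value of joint yellow_cap below 0.5 rad), for 0.2 s.
2. the cap beneath is unscrewed with the flap open (value of joint yellow_flap above 1.8 rad and value of joint yellow_cap above 1.1 rad), for 0.2 s.
At the end, for the whole second after the job is handed in: The yellow flap stays open beyond upright (over 1.8 rad), the cap under it is unscrewed by more than 1.1 rad of its 1.4, both at rest, and the blue flap is shut (under 0.2 rad) (all of step 2 and value of joint blue_flap below 0.2 rad and velocity of joint each of yellow_flap, yellow_cap below 0.1 rad/s); the robot touches nothing.
It fails at once if the blue canister's flap is lifted (value of joint blue_flap above 0.4 rad).
It also fails if it takes over 48 s, if anything falls off the work surface, if the arm or the gripper's body presses on something with over 40 N, if the wrist force passes 120 N, or if a joint passes its speed limit or range.

## Robot

A 6-joint arm with a two-finger parallel gripper is mounted at the origin on a cart in front of the work surface, level with it; the furniture and walls round the work are solid. World frame = base frame: x ahead of the robot, y to its left, z up, the work surface at z = 0. Lengths are in m, angles in rad, forces in N, time in s.
With the tool pointing down it reaches from about 0.425 to 0.925 m from the base axis. Payload 12.5 kg.
Tool frame: the origin (TCP) lies at the very end of the fingers, on their centre line; the grasp point (between the pads) lies 19 mm behind it (arm.grasp_offset is the distance from the TCP to the grasp point, in m); z points along the fingers, y is the line along which they close (so a half turn about z gives the same grasp; the last joint's range is limited). The gripper opens to 85 mm and grips with 20 to 120 N. Pads are 22 mm wide; open, the fingers measure 114 mm over their backs; the gripper's body (76 mm by 85 mm) begins 54 mm behind the grasp point. The pads swing forward as they close: fully open they stand 13 mm farther back than shut.
Start: joints at [1.053, 0.491, 1.559, -0, 1.092, -0.106], TCP at [0.25, 0.573, 0.205] pointing down, gripper open.
Joint ranges: [-3.1, 3.1], [-0.84, 2.19], [0.05, 2.79], [-1.13, 4.28], [0.06, 2.93], [-2.69, 2.69]. Speed limits (rad/s): [2.22, 2.22, 2.79, 3.14, 3.14, 3.14].

## Interface

Orientations are given as a rotation vector (axis times angle).
In Python, from station import get_state, cams, hand_in, arm gives the robot as it stands. The module is installed in compiled form; this text tells all that it offers.
- The arm moves only by the tool arm_command, never from a script. Its argument "plan" is a list of rows, each a list of 5 numbers: the opening, from 0 (shut) to 1 (fully open), then the shift along the world's x, y, z in mm, then the turn about the world's z in degrees. In form: [[hand, tx, ty, tz, turn], ...]. A call has 1 to 10 rows; each row shifts and turns the commanded pose from where the row before left it; what a row does not reach is not made up. A row lasts 1/8 s, in which the tool goes at most 62.5 mm and 10.7 degrees, less where a joint would pass 70% of its speed; a pose out of reach is approached as far as the arm can. A call with a gripper value outside its range is refused whole. The fingers move at their own pace and stop on an object; "force" is the grip in N (left out, the last holds). Time passes only in rows, so rows that do not move let the fingers close. It gives the time, the measured TCP pose, the force, the opening and the grip force at its end, in the units of the state.
- get_state(): the state, without advancing time (a new reading comes with each control period).
- cams.camera(name): name is "scene" or "top" or "wrist"; returns a dict with "frame" (400x640x3 uint8, blue, green, red), "depth" (400x640 float32, m along the optical axis (not along the pixel's ray), 0 where there is no reading), "vertical_fov" (degrees; the focal length in pixels is half the picture's height over the tangent of half this angle, whatever the lens; pixels are square), "cx", "cy" (the principal point, pixels), "R" (3x3) and "t" (3): a world point X has camera coordinates R X + t. Camera axes: x right, y down, z forward; pixel columns grow to the right and rows downward; lengths in m; the calibration is good to about 2 mm. A picture is of the moment at which its call begins.
- hand_in(): hands the job in; it is judged then, once.
The state is a dict: "clock": time; "q": joint angles; "joint_vel": joint speeds; "joint_torque": joint torques, N m; "tcp_pos": TCP position; "ee_rot": TCP orientation; "force": force on the tool from outside, world axes, zero at the start; "wrist_torque": the same for the moment, N m; "width": opening from 0.0 (shut) to 1.0 (fully open); "finger_force": force on a finger pad.
Only numpy, scipy, OpenCV 4.12 (cv2) and the standard library are available. Lean on these libraries where they do the work, as an engineer would, in place of code of your own. Each camera call takes 0.05 s, during which the arm holds its last target. There are 200 camera calls.

## Working session

There is one attempt and no reset: what is moved stays moved. The work goes in short steps, Python scripts to look and compute and a tool call to move; the robot and the scene stay as the last step left them, time stands still between calls to the robot, and variables do not carry over. Pictures are saved under pics/ and viewed, at most 10 in all, crops included, and the job is handed in when it is done.

Besides the shell and the picture viewer there is one more tool, called after ">>>" in YAML: its name, and indented under it one key for each argument. arm_command: Moves the arm, as the interface text tells. Its arguments: {"type":"object","properties":{"plan":{"type":"array","items":{"type":"array","items":{"type":"number"}}},"force":{"type":"number"}},"required":["plan"]}

```bash
mkdir -p pics
cat > h.py <<'E'
import numpy as np, cv2
from station import get_state, cams, hand_in, arm
def cam(n):
    c=cams.camera(n); c['f']=200/np.tan(np.radians(c['vertical_fov'])/2); c['R']=np.array(c['R']); c['t']=np.array(c['t']); return c
def pts(c):
    d=c['depth']; v,u=np.mgrid[:400,:640]
    P=np.stack([(u-c['cx'])/c['f']*d,(v-c['cy'])/c['f']*d,d],-1)
    return (P-c['t'])@c['R']
def mask(c,lo,hi): return cv2.inRange(cv2.cvtColor(c['frame'],cv2.COLOR_BGR2HSV),lo,hi)
E
python3 - <<'E'
from h import *
a=cam('scene');b=cam('top')
cv2.imwrite('pics/a.png',a['frame']);cv2.imwrite('pics/b.png',b['frame'])
for c in (a,b):
    P=pts(c); m=(mask(c,(20,100,80),(35,255,255))>0)
    print(m.sum(), c['f'],c['cx'],c['cy'], -c['R'].T@c['t'])
    n,l,s,ce=cv2.connectedComponentsWithStats(m.astype('uint8'))
    for i in range(1,n):
        if s[i,4]>30: 
            Q=P[(l==i)&(c['depth']>0)]; print(s[i],ce[i],np.median(Q,0).round(3) if len(Q) else None)
E
```

```text
2340 442.72278697251284 316.57078816097453 204.603408152209 [ 0.02478824 -0.36695589  0.75655532]
[330   0   9  16  40] [332.5     5.875] [0.978 0.183 0.336]
[324  98  14  32 268] [330.51865672 110.38059701] [0.964 0.17  0.056]
[250 164  43  34 568] [272.5528169  179.56514085] [0.554 0.066 0.147]
[354 167  28  22 455] [366.73186813 177.84835165] [ 0.763 -0.052  0.057]
[359 191  14  15  82] [365.97560976 199.95121951] [ 0.718 -0.077  0.022]
[286 202  30  39 480] [300.39375    221.33333333] [0.56  0.004 0.048]
[243 213  29  31 408] [257.07352941 228.23039216] [0.494 0.071 0.048]
1583 461.8894274892581 324.07311738881816 200.77839469098757 [ 0.36766142 -0.03974546  1.04418264]
[200  28  27  26 137] [212.26277372  43.02189781] [0.983 0.168 0.069]
[302 111  29  28 396] [314.13636364 126.08585859] [ 0.756 -0.052  0.033]
[248 179  26  59 798] [260.91102757 203.31578947] [0.559 0.067 0.146]
[293 182   4  48 113] [294.27433628 206.76106195] [0.558 0.004 0.068]
[247 239  39   4 117] [266.67521368 240.1025641 ] [0.496 0.07  0.05 ]
```

View pics/a.png

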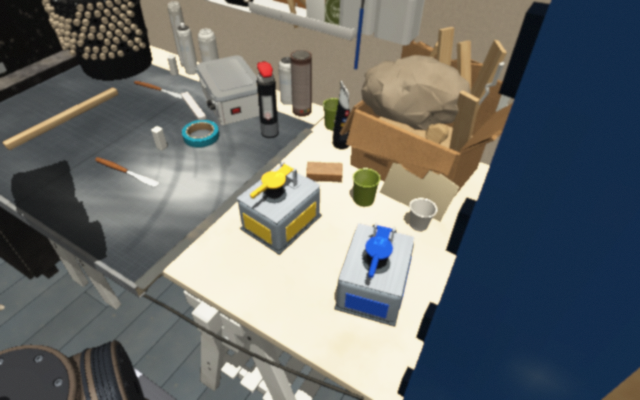

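View pics/b.png

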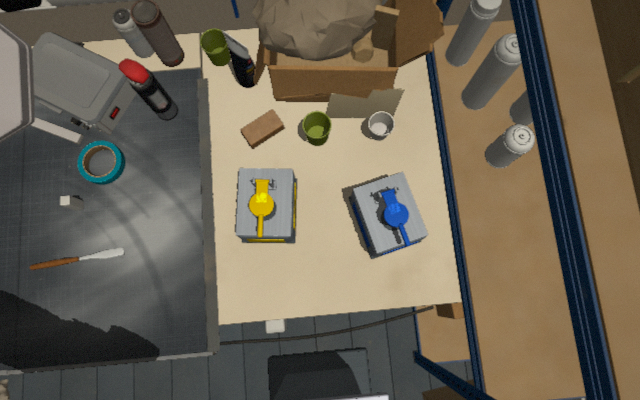

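Run:
```python
from h import *
from scipy.spatial.transform import Rotation as Ro
b=cam('top')
s=get_state(); print(s['tcp_pos'],Ro.from_rotvec(s['ee_rot']).as_matrix().round(3).tolist(),s['q'],s['width'])
m=mask(b,(20,100,80),(35,255,255)); n,l,st,_=cv2.connectedComponentsWithStats(m)
i=[i for i in range(1,n) if 200<=st[i,1]+25 and 170<st[i,1]<190 and st[i,2]>15][0]
cen=-b['R'].T@b['t']
def ray(u,v,z):
    d=b['R'].T@np.array([(u-b['cx'])/b['f'],(v-b['cy'])/b['f'],1]); return (cen+d*(z-cen[2])/d[2])[:2]
v,u=np.nonzero(l==i); dep=pts(b)
for r in range(v.min(),v.max()+1,2):
    uu=u[v==r]; c=uu.mean(); z=np.median([dep[r,k,2] for k in uu])
    print(r,uu.min(),uu.max(),round(z,3),ray(c,r,.15).round(4))
g=b['frame'][150:260,225:425]
cv2.imwrite('pics/c.png',cv2.resize(g,None,fx=4,fy=4,interpolation=cv2.INTER_CUBIC))
```

```text
[0.25005318 0.57258275 0.20426364] [[-0.916, 0.4, -0.0], [0.4, 0.916, -0.001], [0.0, -0.001, -1.0]] [ 1.05338167e+00  4.91409729e-01  1.55932518e+00 -8.17741330e-06
  1.09171623e+00 -1.05592611e-01] 1.0006921958227837
179 255 268 0.146 [0.6063 0.0613]
181 255 269 0.146 [0.6021 0.0606]
183 256 268 0.145 [0.598  0.0608]
185 256 267 0.146 [0.594  0.0621]
187 256 267 0.145 [0.5899 0.0623]
189 256 267 0.146 [0.5858 0.0626]
191 255 267 0.145 [0.5819 0.0638]
193 255 267 0.146 [0.5778 0.0641]
195 253 269 0.145 [0.5738 0.0644]
197 251 271 0.145 [0.5697 0.0646]
199 250 272 0.145 [0.5657 0.0649]
201 249 273 0.146 [0.5616 0.0651]
203 249 273 0.146 [0.5576 0.0654]
205 248 273 0.145 [0.5537 0.0666]
207 249 273 0.145 [0.5496 0.0659]
209 250 272 0.145 [0.5456 0.0661]
211 251 271 0.145 [0.5416 0.0664]
213 253 270 0.145 [0.5375 0.0657]
215 255 267 0.144 [0.5336 0.0669]
217 258 263 0.148 [0.5297 0.0681]
219 258 263 0.148 [0.5258 0.0684]
221 258 262 0.149 [0.5219 0.0696]
223 257 262 0.149 [0.518  0.0708]
225 257 262 0.148 [0.5141 0.0711]
227 257 262 0.147 [0.5102 0.0713]
229 257 262 0.149 [0.5062 0.0716]
231 257 262 0.148 [0.5023 0.0718]
233 257 262 0.148 [0.4984 0.072 ]
235 257 262 0.149 [0.4945 0.0723]
237 259 261 0.086 [0.4905 0.0716]
```

View pics/c.png

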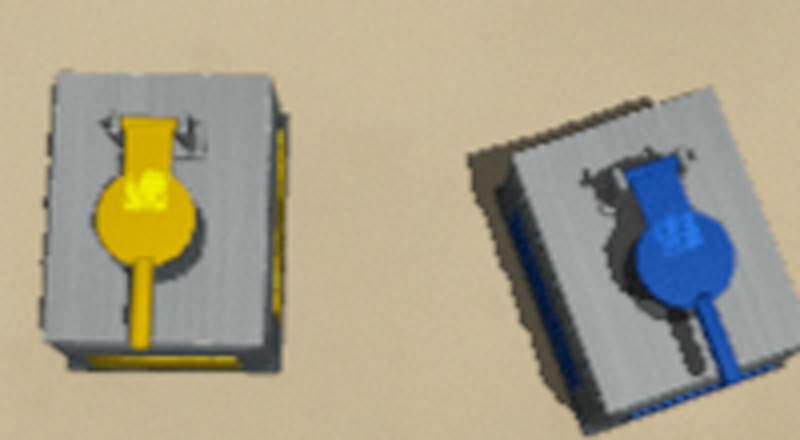

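The top view (crop, 4x) shows the yellow flap's disc at about pixel (261, 204) in the full picture. Its tongue runs to (260, 236) and points at the robot. The blue canister is to the right, well clear. The canister is turned about -6°, with the cap near (0.558, 0.066) and the hinge near (0.606, 0.061).

>>> arm_command:
  plan:
    - [1,13,-25,0,1]
    - [1,13,-25,0,1]
    - [1,13,-25,0,1]
    - [1,13,-25,0,1]
    - [1,13,-25,0,1]
    - [1,13,-25,0,1]
    - [1,13,-25,0,1]
    - [1,13,-25,0,1]
    - [1,13,-25,0,1]
    - [1,13,-25,0,1]
  force: 20

```text
clock: 1.4
tcp_pos: [0.3804, 0.3219, 0.2046]
ee_rot: [-0.371, -3.119, 0.0]
force: [0.9, 0.8, -0.7]
width: 0.996
finger_force: 0.0
```

>>> arm_command:
  plan:
    - [1,13,-25,0,1]
    - [1,13,-25,0,1]
    - [1,13,-25,0,1]
    - [1,13,-25,0,1]
    - [1,13,-25,0,1]
    - [1,13,-25,0,1]
    - [1,13,-25,0,1]
    - [1,13,-25,0,1]
    - [1,13,-25,0,0]
    - [1,8,-25,0,0]

```text
clock: 2.65
tcp_pos: [0.5055, 0.0719, 0.2046]
ee_rot: [-0.153, -3.138, -0.0]
force: [0.5, 0.5, 0.4]
width: 0.995
finger_force: 0.0
```

Run:
```python
from h import *
from scipy.spatial.transform import Rotation as Ro
s=get_state(); R=Ro.from_rotvec(s['ee_rot']).as_matrix();print(s['clock'],s['tcp_pos'],np.degrees(np.arctan2(R[1,1],R[0,1])),R[:,2].round(4),s['q'].round(3) if hasattr(s['q'],'round') else s['q'],s['force'])
w=cam('wrist'); cv2.imwrite('pics/w.png',w['frame'])
P=pts(w); m=(mask(w,(20,100,80),(35,255,255))>0)&(P[...,2]>.138)&(P[...,2]<.16)&(w['depth']>0)
Q=P[m]; print(len(Q))
for x in np.arange(.49,.62,.01):
    k=abs(Q[:,0]-x)<.003
    if k.sum()>3: print(x.round(3),k.sum(),Q[k,1].min().round(4),Q[k,1].max().round(4),np.median(Q[k,2]).round(4))
print(Q.min(0),Q.max(0))
```

```text
2.65 [0.50553986 0.0718872  0.20456243] 84.40057030803382 [-2.e-04  1.e-04 -1.e+00] [ 0.012  0.329  1.835  0.     0.977 -1.461] [0.50054715 0.54484464 0.4126238 ]
3242
0.49 43 0.0681 0.0766 0.1495
0.5 83 0.067 0.0768 0.1502
0.51 73 0.066 0.075 0.1503
0.52 69 0.065 0.0741 0.1503
0.53 81 0.0585 0.0732 0.1502
0.54 250 0.0466 0.0854 0.1472
0.55 314 0.0426 0.0899 0.1472
0.56 310 0.042 0.0896 0.1472
0.57 252 0.0444 0.087 0.1472
0.58 148 0.0511 0.0761 0.1472
0.59 140 0.0501 0.0742 0.1472
0.6 174 0.0471 0.074 0.1476
[0.49005983 0.04197548 0.14450384] [0.60662648 0.09009851 0.15227044]
```

View pics/w.png

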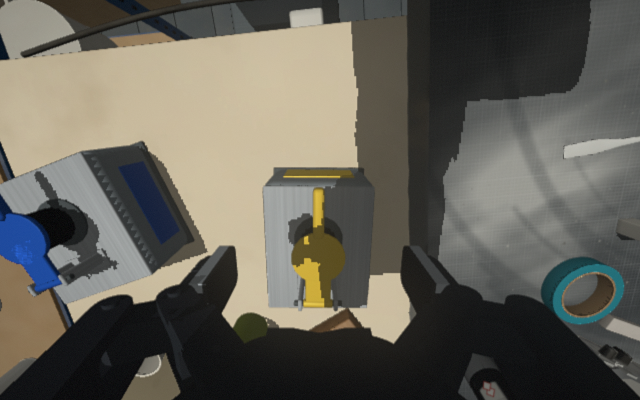

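The wrist view shows the tongue at (319, 205), midway between the open fingers, so it is centred. I'll descend and grip it lightly.

>>> arm_command:
  plan:
    - [1,0,0,-20,0]
    - [1,0,0,-20,0]
    - [1,0,0,-20,0]
    - [1,0,0,-16,0]
    - [0.4,0,0,0,0]
    - [0,0,0,0,0]
    - [0,0,0,0,0]
    - [0,0,0,0,0]
    - [0,0,0,0,0]
    - [0,0,0,0,0]
  force: 20

```text
clock: 3.95
tcp_pos: [0.5052, 0.0728, 0.1288]
ee_rot: [0.153, 3.138, 0.0]
force: [0.1, -0.2, -1.1]
width: 0.002
finger_force: 0.0
```

Run:
```python
import numpy as np
a=np.radians(np.arange(0,151,10)); r=101
p=np.round(np.c_[r*(1-np.cos(a))*.9945,-r*(1-np.cos(a))*.1045,r*np.sin(a)]); print(np.diff(p,axis=0).astype(int).tolist())
```

```text
[[2, 0, 18], [4, -1, 17], [7, 0, 15], [10, -1, 15], [13, -2, 12], [14, -1, 10], [16, -2, 8], [17, -2, 4], [17, -2, 2], [18, -1, -2], [17, -2, -4], [16, -2, -8], [14, -1, -10], [12, -2, -12], [10, -1, -15]]
```

The fingers shut fully without catching the tongue, so I'll look before moving again.

Run:
```python
from h import *
w=cam('wrist');s=cam('scene');t=cam('top')
cv2.imwrite('pics/d.png',np.vstack([np.hstack([cv2.resize(s['frame'][110:260,180:340],(400,375)),cv2.resize(t['frame'][150:300,180:340],(400,375))]),cv2.resize(w['frame'][150:330,160:480],(800,225),interpolation=cv2.INTER_AREA)])[:600])
print(get_state()['force'],get_state()['width'])
```

```text
[-0.1064505  -0.26463029  0.41542417] 0.0008274519080997742
```

View pics/d.png

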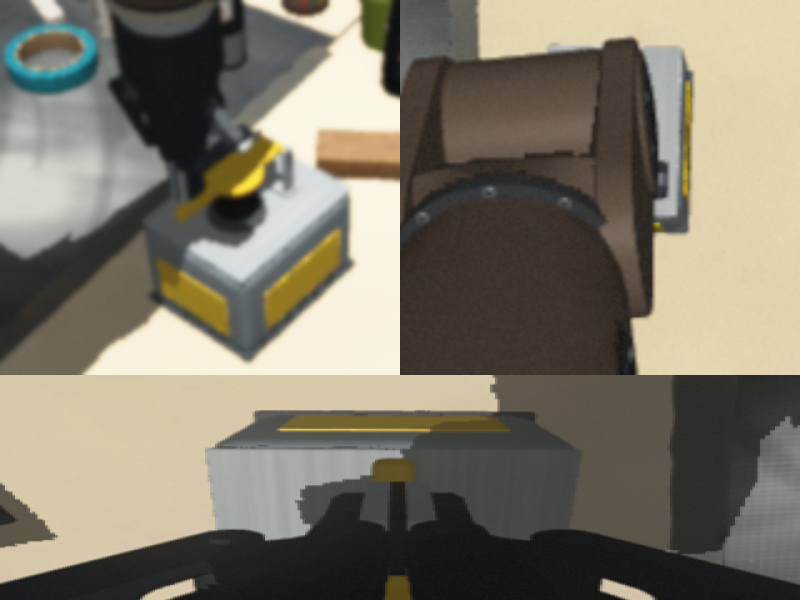

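Run:
```python
from h import *
w=cam('wrist');s=cam('scene')
P=pts(w);g=w['frame']
cv2.imwrite('pics/e.png',np.hstack([cv2.resize(g[170:290,260:380],(400,400),interpolation=cv2.INTER_NEAREST),cv2.resize(s['frame'][150:215,225:290],(400,400),interpolation=cv2.INTER_CUBIC)]))
for v in (195,205,215,225,235,245,255,265,275):
    print(v,[(u,)+tuple((P[v,u]*1000).round().astype(int)) for u in range(300,342,4)])
```

```text
195 [(300, np.int64(495), np.int64(57), np.int64(71)), (304, np.int64(496), np.int64(61), np.int64(70)), (308, np.int64(496), np.int64(64), np.int64(70)), (312, np.int64(496), np.int64(68), np.int64(72)), (316, np.int64(497), np.int64(71), np.int64(70)), (320, np.int64(497), np.int64(74), np.int64(69)), (324, np.int64(497), np.int64(78), np.int64(70)), (328, np.int64(497), np.int64(81), np.int64(70)), (332, np.int64(498), np.int64(85), np.int64(69)), (336, np.int64(498), np.int64(88), np.int64(69)), (340, np.int64(499), np.int64(91), np.int64(70))]
205 [(300, np.int64(497), np.int64(59), np.int64(93)), (304, np.int64(498), np.int64(62), np.int64(93)), (308, np.int64(499), np.int64(65), np.int64(91)), (312, np.int64(498), np.int64(68), np.int64(93)), (316, np.int64(498), np.int64(71), np.int64(93)), (320, np.int64(499), np.int64(74), np.int64(92)), (324, np.int64(499), np.int64(77), np.int64(92)), (328, np.int64(500), np.int64(80), np.int64(92)), (332, np.int64(500), np.int64(83), np.int64(93)), (336, np.int64(500), np.int64(86), np.int64(92)), (340, np.int64(500), np.int64(90), np.in
[... 3271 characters left out ...]
), np.int64(79), np.int64(193)), (336, np.int64(500), np.int64(81), np.int64(186)), (340, np.int64(500), np.int64(83), np.int64(186))]
275 [(300, np.int64(493), np.int64(66), np.int64(203)), (304, np.int64(493), np.int64(68), np.int64(203)), (308, np.int64(494), np.int64(69), np.int64(203)), (312, np.int64(494), np.int64(71), np.int64(202)), (316, np.int64(499), np.int64(72), np.int64(195)), (320, np.int64(500), np.int64(73), np.int64(193)), (324, np.int64(494), np.int64(76), np.int64(203)), (328, np.int64(494), np.int64(77), np.int64(203)), (332, np.int64(495), np.int64(79), np.int64(201)), (336, np.int64(494), np.int64(80), np.int64(203)), (340, np.int64(494), np.int64(82), np.int64(203))]
```

View pics/e.png

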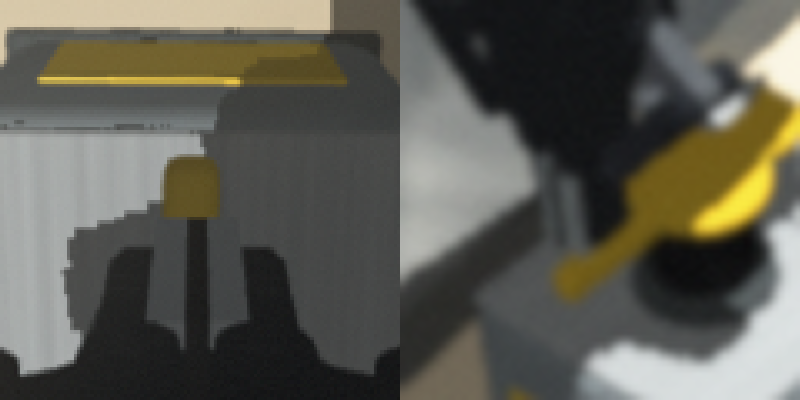

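Run:
```python
from h import *
w=cam('wrist');s=cam('scene')
P=pts(w)
for v in range(222,244,2): print(v,[tuple((P[v,u]*1000).round().astype(int).tolist())+tuple(w['frame'][v,u].tolist()) for u in (309,314,319,326)])
print('campos',-w['R'].T@w['t'],w['R'].round(2).tolist(),w['f'],w['cx'],w['cy'])
def pr(c,X): q=c['R']@np.array(X)+c['t']; return (c['f']*q[:2]/q[2]+[c['cx'],c['cy']]).round(1)
for z in (.129,.138,.15,.16,.18): print(z,pr(w,[.494,.0728,z]),pr(s,[.494,.0728,z]))
S=pts(s)
for v in range(166,200,3): print(v,[(u,)+tuple((S[v,u]*1000).round().astype(int).tolist())+(int(s['frame'][v,u].max()),) for u in (246,249,252,255,258)])
```

```text
222 [(492, 68, 148, 70, 93, 100), (491, 71, 149, 39, 82, 94), (492, 74, 149, 36, 81, 94), (510, 78, 101, 66, 71, 72)]
224 [(493, 68, 149, 59, 88, 96), (492, 71, 150, 37, 82, 95), (493, 74, 150, 37, 81, 95), (512, 77, 100, 67, 73, 74)]
226 [(493, 68, 150, 54, 87, 97), (493, 71, 151, 36, 83, 96), (494, 74, 151, 36, 81, 96), (514, 77, 100, 68, 73, 74)]
228 [(495, 68, 149, 56, 89, 97), (495, 71, 151, 37, 82, 95), (495, 74, 151, 38, 82, 96), (515, 77, 101, 65, 70, 71)]
230 [(496, 68, 149, 45, 78, 89), (496, 71, 151, 40, 84, 96), (496, 73, 151, 37, 82, 95), (517, 77, 101, 67, 72, 74)]
232 [(497, 67, 149, 40, 76, 88), (497, 71, 151, 37, 83, 96), (498, 73, 150, 35, 81, 94), (518, 77, 101, 67, 72, 72)]
234 [(499, 67, 149, 41, 76, 87), (498, 70, 151, 39, 82, 96), (499, 73, 150, 36, 82, 94), (520, 77, 100, 65, 70, 70)]
236 [(495, 68, 161, 71, 72, 70), (495, 71, 161, 71, 72, 70), (495, 74, 162, 30, 32, 34), (495, 77, 162, 69, 70, 67)]
238 [(495, 68, 164, 71, 71, 69), (495, 71, 164, 72, 72, 70), (495, 74, 164, 31, 33, 34), (496, 77, 164, 71, 71, 68)]
240 [(494, 68, 167, 72, 72, 69), (436, 79, 299
[... 1382 characters left out ...]
 64, 178, 40), (258, 502, 61, 175, 22)]
187 [(246, 620, 208, 1, 46), (249, 493, 77, 166, 69), (252, 494, 70, 169, 78), (255, 497, 65, 169, 47), (258, 502, 62, 167, 29)]
190 [(246, 613, 202, -1, 62), (249, 535, 118, 104, 76), (252, 494, 71, 160, 80), (255, 499, 67, 159, 80), (258, 509, 69, 150, 98)]
193 [(246, 525, 119, 102, 83), (249, 530, 115, 101, 86), (252, 494, 72, 152, 110), (255, 499, 68, 150, 112), (258, 504, 66, 147, 105)]
196 [(246, 520, 115, 100, 84), (249, 521, 107, 103, 89), (252, 490, 69, 149, 113), (255, 496, 67, 144, 100), (258, 534, 93, 100, 85)]
199 [(246, 513, 109, 100, 82), (249, 516, 103, 101, 83), (252, 519, 98, 101, 90), (255, 522, 93, 101, 83), (258, 526, 87, 101, 86)]
```

The depth readings show that the shut fingers end at z≈0.160, above the tongue top at 0.150. The reported TCP reads 0.129, so the real tips are about 30 mm higher than that. I'll open, go lower and measure the tips again.

>>> arm_command:
  plan:
    - [0.5,0,0,0,0]
    - [0.5,0,0,0,0]
    - [0.5,0,0,0,0]
    - [0.5,0,0,0,0]
    - [0.5,0,0,-5,0]
    - [0.5,0,0,-5,0]
    - [0.5,0,0,-5,0]
    - [0.5,0,0,0,0]

```text
clock: 5.3
tcp_pos: [0.5049, 0.0728, 0.1132]
ee_rot: [-0.153, -3.137, -0.0]
force: [-0.1, 0.4, -0.8]
width: 0.501
finger_force: 0.0
```

Run:
```python
from h import *
w=cam('wrist'); P=pts(w)
s=get_state(); print(s['tcp_pos'],s['force'],s['width'])
m=(abs(P[...,0]-.497)<.008)&(P[...,2]>.108)&(abs(P[...,1]-.073)>.01)&(abs(P[...,1]-.073)<.045)&(w['depth']>0)
Q=P[m]; 
for z in np.arange(.11,.2,.005):
    k=abs(Q[:,2]-z)<.0025; q=Q[k]
    a=q[q[:,1]<.073];b=q[q[:,1]>.073]
    print(z.round(3),len(a),len(b),a[:,1].max().round(3) if len(a) else '',b[:,1].min().round(3) if len(b) else '')
```

```text
[0.50506739 0.07279247 0.11346506] [-0.65276879 -1.31614416 -0.7982043 ] 0.5025298812646638
0.11 0 0  
0.115 0 0  
0.12 0 0  
0.125 0 0  
0.13 0 0  
0.135 0 0  
0.14 3 0 0.051 
0.145 43 29 0.052 0.094
0.15 102 98 0.052 0.094
0.155 134 115 0.052 0.094
0.16 153 142 0.052 0.094
0.165 167 157 0.052 0.094
0.17 188 167 0.052 0.094
0.175 140 120 0.052 0.094
0.18 265 216 0.052 0.094
0.185 245 229 0.05 0.095
0.19 460 462 0.051 0.095
0.195 972 689 0.053 0.093
```

The tips really are about 30 mm above the reported TCP. I'll go 16 mm further down and grip.

>>> arm_command:
  plan:
    - [0.5,0,-1,-6,0]
    - [0.5,0,0,-5,0]
    - [0.5,0,0,-5,0]
    - [0.5,0,0,0,0]
    - [0,0,0,0,0]
    - [0,0,0,0,0]
    - [0,0,0,0,0]
    - [0,0,0,0,0]
    - [0,0,0,0,0]
  force: 20

```text
clock: 6.48
tcp_pos: [0.5052, 0.0717, 0.0978]
ee_rot: [0.154, 3.138, 0.0]
force: [-0.5, -3.7, 2.6]
width: 0.115
finger_force: 23.7
```

Gripped at 9.8 mm. Now I'll swing the flap along the arc.

>>> arm_command:
  plan:
    - [0,2,0,18,0]
    - [0,4,-1,17,0]
    - [0,7,0,15,0]
    - [0,10,-1,15,0]
    - [0,13,-2,12,0]

```text
clock: 7.1
tcp_pos: [0.5404, 0.0678, 0.1748]
ee_rot: [-0.153, -3.135, 0.0]
force: [-0.2, -0.2, -4.4]
width: 0.113
finger_force: 23.8
```

>>> arm_command:
  plan:
    - [0,14,-1,10,0]
    - [0,16,-2,8,0]
    - [0,17,-2,4,0]
    - [0,17,-2,2,0]
    - [0,18,-1,-2,0]
    - [0,17,-2,-4,0]
    - [0,16,-2,-8,0]
    - [0,14,-1,-10,0]
    - [0,0,0,0,0]

```text
clock: 8.22
tcp_pos: [0.6715, 0.0543, 0.1738]
ee_rot: [0.154, 3.137, -0.0]
force: [1.5, -4.5, 2.6]
width: 0.111
finger_force: 27.5
```

Still held at about 130°. I'll release it and lift straight up.

>>> arm_command:
  plan:
    - [0.7,0,0,0,0]
    - [0.7,0,0,0,0]
    - [0.7,0,0,0,0]
    - [0.7,0,0,0,0]
    - [0.7,0,0,25,0]
    - [0.7,0,0,25,0]
    - [0.7,0,0,25,0]
    - [0.7,0,0,0,0]

```text
clock: 9.22
tcp_pos: [0.6707, 0.0549, 0.2516]
ee_rot: [0.153, 3.134, 0.0]
force: [-0.5, -0.2, -0.1]
width: 0.705
finger_force: 0.0
```

>>> arm_command:
  plan:
    - [0.7,-23,2,0,-8]
    - [0.7,-23,2,0,-8]
    - [0.7,-23,2,0,-8]
    - [0.7,-23,2,0,-8]
    - [0.7,-21,3,0,-8]
    - [0.7,0,0,0,0]
    - [0.7,0,0,0,0]

```text
clock: 10.1
tcp_pos: [0.5577, 0.0657, 0.2494]
ee_rot: [-1.213, -2.898, -0.0]
force: [0.7, 0.5, 0.7]
width: 0.703
finger_force: 0.0
```

Run:
```python
from h import *
from scipy.spatial.transform import Rotation as Ro
s=get_state(); R=Ro.from_rotvec(s['ee_rot']).as_matrix();print(s['clock'],s['tcp_pos'],np.degrees(np.arctan2(R[1,1],R[0,1])),s['q'],s['width'],s['force'])
w=cam('wrist');P=pts(w);a=cam('scene')
cv2.imwrite('pics/f.png',np.vstack([w['frame'][:,:],])) 
cv2.imwrite('pics/g.png',np.hstack([cv2.resize(w['frame'],(480,300)),cv2.resize(a['frame'][110:235,200:333],(320,300))]))
g=w['frame'].max(2); m=(g<60)&(P[...,2]>.13)&(P[...,2]<.142)&(np.hypot(P[...,0]-.558,P[...,1]-.066)<.03)
Q=P[m]; print(len(Q)); 
if len(Q): print(Q.min(0),Q.max(0),cv2.minEnclosingCircle(Q[:,:2].astype('float32')*1000))
for n,c in (('w',w),('s',a)):
    C=pts(c); k=(mask(c,(20,100,60),(35,255,255))>0)&(C[...,2]>.145)&(c['depth']>0)&(C[...,0]<.75)&(C[...,0]>.45)&(abs(C[...,1]-.06)<.08)
    if k.sum(): print(n,k.sum(),C[k].min(0),C[k].max(0))
```

```text
10.1 [0.55766911 0.06571591 0.24936943] 44.56303196785924 [-3.43626388e-04  3.56791691e-01  1.65774098e+00  2.96092372e-05
  1.12705182e+00 -7.78127971e-01] 0.7033707259684069 [0.74183003 0.48072    0.65002085]
818
[0.53755495 0.04903458 0.13020344] [0.57465002 0.0848641  0.13923349] ((556.2633056640625, 67.15572357177734), 18.810136795043945)
w 1617 [0.55343891 0.03189822 0.14511354] [0.66361151 0.1192879  0.35725385]
s 563 [0.59657297 0.03162744 0.14511231] [0.70261146 0.08116081 0.19853935]
```

View pics/g.png

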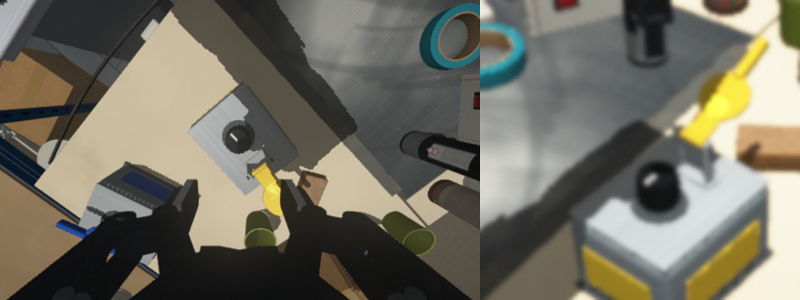

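The flap lies open at its stop, and in the right-hand view it leans back beyond the lugs. The cap is at (238, 137) in the wrist view, centre (0.5565, 0.067). I'll descend over it with a smaller opening.

>>> arm_command:
  plan:
    - [0.6,-1,1,-25,0]
    - [0.6,0,0,-25,0]
    - [0.6,0,0,-25,0]
    - [0.6,0,0,-25,0]
    - [0.6,0,0,-20,0]
    - [0.6,0,0,0,0]

```text
clock: 10.95
tcp_pos: [0.5559, 0.0667, 0.1283]
ee_rot: [-1.215, -2.894, 0.002]
force: [-0.1, -0.5, 0.8]
width: 0.6
finger_force: 0.0
```

Run:
```python
from h import *
s=get_state();t=s['tcp_pos'];print(t,s['force'],s['width'])
w=cam('wrist');P=pts(w)
d=np.array([.71,.70]);n=np.array([-.70,.71]); L=P[...,:2]-t[:2]; a=L@d; b=L@n
m=(w['depth']>0)&(abs(b)<.013)&(abs(a)>.022)&(abs(a)<.045)&(P[...,2]>.115)&(P[...,2]<.25)
print(m.sum(),np.percentile(P[m][:,2],[0,2,5,20]) if m.any() else '')
a2=cam('scene')
cv2.imwrite('pics/k.png',np.hstack([cv2.resize(w['frame'],(480,300)),cv2.resize(a2['frame'][110:235,200:333],(320,300))]))
```

```text
[0.55589465 0.0666544  0.12827738] [-0.09393724 -0.51118941  0.75339144] 0.5999763886413012
8164 [0.15831108 0.16413017 0.16842259 0.18418672]
```

View pics/k.png

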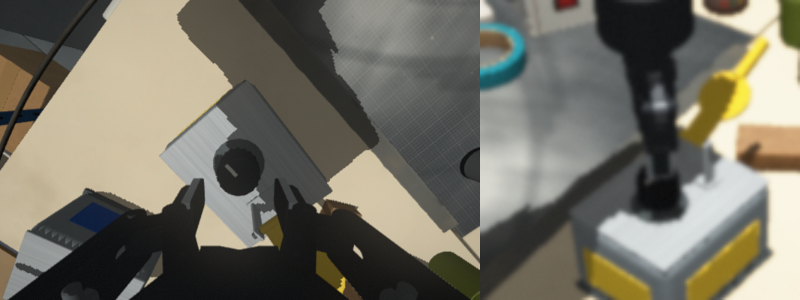

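The cap at (239, 165) sits between the fingers, with the tips at z≈0.158, so 40 mm remain. I'll descend and grip.

>>> arm_command:
  plan:
    - [0.6,0,0,-14,0]
    - [0.6,0,0,-13,0]
    - [0.6,0,0,-13,0]
    - [0.6,0,0,0,0]
    - [0.2,0,0,0,0]
    - [0.2,0,0,0,0]
    - [0.2,0,0,0,0]
  force: 30

```text
clock: 11.92
tcp_pos: [0.5556, 0.0662, 0.0901]
ee_rot: [-1.217, -2.896, 0.002]
force: [-3.9, -5.7, 0.9]
width: 0.409
finger_force: 30.2
```

>>> arm_command:
  plan:
    - [0.2,0,0,0,9]
    - [0.2,0,0,0,9]
    - [0.2,0,0,0,9]
    - [0.2,0,0,0,9]
    - [0.2,0,0,0,9]
    - [0.2,0,0,0,9]
    - [0.2,0,0,0,9]
    - [0.2,0,0,0,9]
    - [0.2,0,0,0,7]
    - [0.2,0,0,0,0]

```text
clock: 13.18
tcp_pos: [0.556, 0.0667, 0.0901]
ee_rot: [0.901, -3.009, -0.0]
force: [-3.1, -0.9, 1.7]
width: 0.409
finger_force: 30.6
```

>>> arm_command:
  plan:
    - [0.2,0,0,0,3]
    - [0.2,0,0,0,0]
    - [0.2,0,0,0,0]
    - [0.6,0,0,0,0]
    - [0.6,0,0,0,0]
    - [0.6,0,0,0,0]

```text
clock: 13.92
tcp_pos: [0.5561, 0.0667, 0.0897]
ee_rot: [0.981, -2.984, 0.0]
force: [-0.1, -0.2, -0.4]
width: 0.602
finger_force: 0.0
```

>>> arm_command:
  plan:
    - [0.6,0,0,10,0]
    - [0.6,0,0,20,0]
    - [0.6,0,0,25,0]
    - [0.6,0,0,25,0]
    - [0.6,0,0,25,0]
    - [0.6,0,0,25,0]
    - [0.6,0,0,20,0]
    - [0.6,0,0,0,0]
    - [0.6,0,0,0,0]

```text
clock: 15.05
tcp_pos: [0.5558, 0.0668, 0.2392]
ee_rot: [0.981, -2.984, -0.0]
force: [-0.3, 0.8, 0.2]
width: 0.602
finger_force: 0.0
```

Run:
```python
from h import *
w=cam('wrist');a=cam('scene')
cv2.imwrite('pics/m.png',np.hstack([cv2.resize(w['frame'],(480,300)),cv2.resize(a['frame'][110:297,230:430],(320,300))]))
s=get_state();print(s['clock'],s['tcp_pos'],s['force'])
```

```text
15.15 [0.55579006 0.0667592  0.23889251] [0.46049895 0.16619315 0.36886091]
```

View pics/m.png

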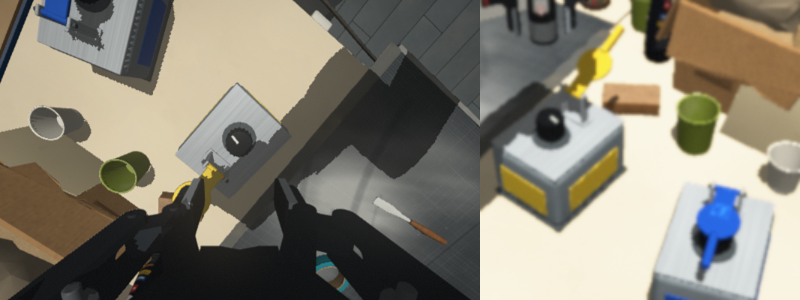

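The mark on the cap looks the same in the wrist view as before, so the cap turned with the gripper. I'll check that with numbers before handing in.

Run:
```python
from h import *
from scipy.spatial.transform import Rotation as Ro
w=cam('wrist')
for n,im in (('before',cv2.imread('pics/f.png')),('now',w['frame'])):
    g=im[155:215,285:350].max(2).astype(np.uint8); dark=(g<60).astype(np.uint8)
    c,_=max(((c,cv2.contourArea(c)) for c in cv2.findContours(dark,0,1)[0]),key=lambda x:x[1])
    m=np.zeros_like(g); cv2.drawContours(m,[c],-1,1,-1); m=cv2.erode(m,np.ones((5,5)))
    v,u=np.nonzero((m>0)&(g>85)); p=np.c_[u,v].astype(float)
    e=np.linalg.eigh(np.cov(p.T)); a=e[1][:,1]; print(n,len(p),p.mean(0)+[285,155],np.degrees(np.arctan2(a[1],a[0])),e[0])
```

```text
before 55 [311.49090909 182.83636364] 48.995268520159996 [ 1.38395574 14.67665033]
now 60 [312.96666667 186.01666667] 49.85116870776726 [ 1.51160683 16.30054006]
```

The mark kept its angle in the wrist frame to within 1°, so the cap turned about 80° with the gripper, up to its stop.

```bash
python3 -c "
from station import hand_in
print(hand_in())"
```

```text
the job is handed in; nothing more can be done
None
```

The yellow flap is open at its stop, the cap is unscrewed about 80°, the blue flap is shut and the arm is clear; the job is handed in at about 15 s, and no verdict came back.

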